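# Raise the dosing funnel three clicks and lock it

## Robot

A 6-joint arm with a two-finger parallel gripper is mounted at the origin on the work surface. World frame = base frame: x ahead of the robot, y to its left, z up, the work surface at z = 0. Lengths are in m, angles in rad, forces in N, time in s.
With the tool pointing down it reaches from about 0.375 to 0.9 m from the base axis. Payload 3.1 kg.
Tool frame: the origin (TCP) lies at the centre of the arm's flange, where the gripper is bolted on; the fingertips stand 182 mm ahead of it and the grasp point (between the pads) lies 164 mm ahead of it; z points along the fingers, y is the line along which they close (so a half turn about z gives the same grasp; the last joint's range is limited). The gripper opens to 87 mm and grips with 3 to 60 N. Pads are 19 mm wide; open, the fingers measure 117 mm over their backs; the gripper's body (75 mm by 190 mm) begins 51 mm behind the grasp point.
Start: joints at [-1.45, 0.527, 1.433, -0, 1.181, -0.178], TCP at [0.185, -0.597, 0.405] pointing down, gripper open.
Joint ranges: [-3.08, 3.08], [-0.75, 2.2], [0.22, 2.44], [-1.43, 4.57], [0, 2.65], [-2.85, 2.85]. Speed limits (rad/s): [2.79, 2.79, 3.14, 3.14, 3.14, 3.14].

## Interface

Orientations are given as a unit quaternion [x, y, z, w].
In Python, from rig import * gives the robot as it stands.
- The arm moves only by the tool move_arm, never from a script. Its argument "commands" is a list that holds one entry, the list of rows, each a list of 6 numbers: the shift along the tool's x, y, z in units of 40 mm (1.0 is 40 mm), then the turn, a rotation vector about the tool's x, y, z in rad. A call has 1 to 12 rows; each row is the pose to reach, as a shift and turn from the pose commanded when the call began, along the tool's axes at that moment; what a row does not reach only later rows make up. A row lasts 1/8 s, in which the tool goes at most 62.5 mm and 10.7 degrees, less where a joint would pass 70% of its speed; a pose out of reach is approached as far as the arm can. A call with a gripper value outside its range is refused whole. "claw" is the closure, from -1 (fully open) to 1 (shut), so that 0 is half open, set as the call begins (left out, the last holds). The fingers move at their own pace and stop on an object; "squeeze" is the grip in N (left out, the last holds). Time passes only in rows, so rows that repeat a pose let the fingers close. It gives the time, the measured TCP pose, the force, the opening and the grip force at its end, in the units of the state.
- get_obs(): the state, without advancing time (a new reading comes with each control period).
- camera(name): name is "side" or "top" or "wrist"; returns a dict with "pixels" (420x560x3 uint8, blue, green, red), "range_z" (420x560 float32, m along the optical axis (not along the pixel's ray), 0 where there is no reading), "camera_matrix" (3x3 intrinsics, pixels), "extrinsics" (4x4, takes a point from world to camera coordinates). Camera axes: x right, y up, looking along -z (the intrinsics and any distortion apply to the point x, -y, -z); pixel columns grow to the right and rows downward; lengths in m; the calibration is good to about 2 mm. The wrist camera is an equidistant fisheye: a pixel r from the principal point sees the ray r / f radians off the axis. A picture is of the moment at which its call begins.
- hand_in(): hands the job in; it is judged then, once.
The state is a dict: "time": time; "q": joint angles; "joint_velocities": joint speeds; "joint_torque": joint torques, N m; "position": TCP position; "tool_rot": TCP orientation; "ft_force": force on the tool from outside, world axes, zero at the start; "moment": the same for the moment, N m; "grip_width": finger opening in m; "grip_force": force on a finger pad.
Only numpy, scipy, OpenCV 4.12 (cv2) and the standard library are available. Lean on these libraries where they do the work, as an engineer would, in place of code of your own. Each camera call takes 0.05 s, during which the arm holds its last target. There are 200 camera calls.

## Task

Set the dosing funnel three notches higher for the next glasses: lift its ratchet column by the black knob and stop at the third click, then let it down gently until the pawl carries it and let go; do not drop it or push down on the pawl. Then swing the keeper lever round to its stop so that the pawl cannot be knocked out, and leave the glasses and the palette knife where they are.

Things in the scene. Friction and masses are not known exactly. Their poses are not given: they have to be found in the camera images.
- stand: Fixed stainless stand of the dosing funnel, bolted down: base plate 170 x 290 x 12 mm, slotted upright and grey collar (56 mm square, top 140 mm above the bench) in which the ratchet column slides. Origin on the bench on the column's axis; z up; +y is the way the funnel arm points; +x is the side with the rack and pawl.
- knob (a point): Centre of the round black lifting knob on top of the column, 32 mm across, 42 mm tall; the column (24 mm square) runs straight down from it. The funnel's rim (172 mm across, its edge 16 mm below this point and 56 mm away) is on the stand's +y side, so grip with the fingers on the stand's +x and -x sides.
- column (a joint): Rise of the column with the funnel in m, 0 on its lowest notch, top stop at 0.08. Starts resting on one of the lowest four notches. Weight 6 to 9 N. Goes up, never down past a click. The notches are unevenly spaced (8 to 12 mm), so count clicks. After a click the hand comes back down some 2 to 6 mm, until that notch rests on the pawl and the weight leaves the hand.
- pawl: Spring pawl, a 16 mm wide steel finger leaning up against the rack on the stand's +x side; origin at its pivot, nose 140 mm above the bench. Carries the column. As each notch comes up it drives the pawl out: over the last 5 mm the lifting force stands 4 to 8 N higher, and at the click falls back at once as the pawl snaps in. Do not touch it.
- keeper (a joint): Angle of the keeper lever in rad: 0 fully open to 1.22 at its stop (locked); turns counter-clockwise seen from above. Starts between 0 and 0.25. Stiff hinge, needs about 2 to 3 N at its grip, stays where left. Locked, its tongue stands close behind the pawl, which then cannot open: the column cannot be raised.
- grip (a point): Centre of the upright black cylinder at the end of the keeper lever, 16 mm across, 34 mm tall, spanning 138 to 172 mm above the bench; to push or pinch.
- keeper_pivot (a point): The keeper lever's vertical hinge axis on the collar; the grip's axis is 95 mm from it, at stand-frame angle 220 degrees (from +x toward +y) when the joint is 0 and 290 degrees at 1.22. The flat lever itself lies 130 to 136 mm above the bench.
- nozzle (a point): Lower end of the funnel's nozzle, 142 mm from the column's axis along the stand's +y.
- coupe_a: Loose empty dessert glass, 80 mm across, 72 mm tall, blue foot; origin under its foot. Leave alone.
- coupe_b: A second dessert glass, like coupe_a. Leave alone.
- spatula: Loose offset palette knife lying on the bench, 310 mm long, 20 mm high; origin near its middle. Leave alone.

How it is judged:
By the outcome, as a careful person would: the job done as asked, in the order asked, and still so for the second after the job is handed in, with the robot touching nothing.
It also fails if it takes over 69 s, if anything falls off the work surface, if the arm or the gripper's body presses on something with over 40 N, if the wrist force passes 120 N, or if a joint passes its speed limit or range.

## Working session

There is one attempt and no reset: what is moved stays moved. The work goes in short steps, Python scripts to look and compute and a tool call to move; the robot and the scene stay as the last step left them, time stands still between calls to the robot, and variables do not carry over. Pictures are saved under pics/ and viewed, at most 10 in all, crops included, and the job is handed in when it is done.

Besides the shell and the picture viewer there is one more tool, called after ">>>" in YAML: its name, and indented under it one key for each argument. move_arm: Moves the arm, as the interface text tells. Its arguments: {"type":"object","properties":{"commands":{"type":"array","items":{"type":"array","items":{"type":"array","items":{"type":"number"}}}},"claw":{"type":"number"},"squeeze":{"type":"number"}},"required":["commands"]}

```bash
mkdir -p pics; ls
cat > h.py <<'E'
from rig import *
import numpy as np, cv2
def cam(n):
    c=camera(n); return c
def pts(c):
    """world point per pixel (pinhole)"""
    K=np.array(c["camera_matrix"]);E=np.array(c["extrinsics"]);z=c["range_z"]
    v,u=np.mgrid[:z.shape[0],:z.shape[1]]
    P=np.stack([(u-K[0,2])/K[0,0]*z,-(v-K[1,2])/K[1,1]*z,-z],-1)
    return (P-E[:3,3])@E[:3,:3]
E
python3 - <<'E'
from h import *
for n in("side","top"):
    c=cam(n);cv2.imwrite(f"pics/{n}0.png",c["pixels"]);np.savez(f"{n}0.npz",**c)
    print(n,np.round(c["camera_matrix"],1).tolist(),np.round(c["extrinsics"],3).tolist())
print(get_obs())
E
```

```text
pics
side [[493.0, 0.0, 275.7], [0.0, 493.0, 212.7], [0.0, 0.0, 1.0]] [[0.733, 0.68, -0.01, -0.388], [-0.647, 0.702, 0.298, 0.441], [0.21, -0.211, 0.955, -1.615], [0.0, 0.0, 0.0, 1.0]]
top [[438.4, 0.0, 281.8], [0.0, 438.4, 206.0], [0.0, 0.0, 1.0]] [[0.01, -0.999, 0.03, -0.119], [0.987, 0.014, 0.161, -0.631], [-0.161, 0.028, 0.987, -1.127], [0.0, 0.0, 0.0, 1.0]]
{'time': 0.1, 'q': array([-1.44951463e+00,  5.28367568e-01,  1.43374065e+00, -1.60829732e-05,
        1.18139307e+00, -1.78507557e-01]), 'joint_velocities': array([ 0.00101526, -0.00211067, -0.00209314,  0.00132894,  0.00071039,
       -0.00026675]), 'joint_torque': array([ 1.61731332e-04, -4.40984488e+01, -1.77150536e+01,  6.34357240e-02,
        5.33721631e-02, -3.58651528e-05]), 'position': array([ 0.18455967, -0.59681818,  0.40388327]), 'tool_rot': array([ 9.88785912e-01,  1.49336902e-01,  1.98685182e-05, -9.54137274e-04]), 'ft_force': array([ 0.88334673,  0.06303736, -0.77531229]), 'moment': array([-0.00363733,  0.0229736 , -0.0257563 ]), 'grip_force': 0.0, 'grip_width': 0.08676757654026719}
```

View pics/side0.png

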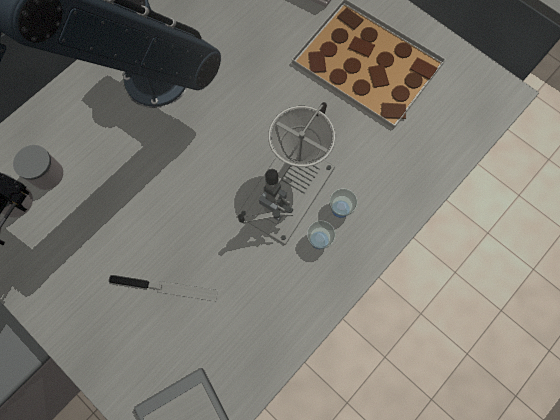

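View pics/top0.png

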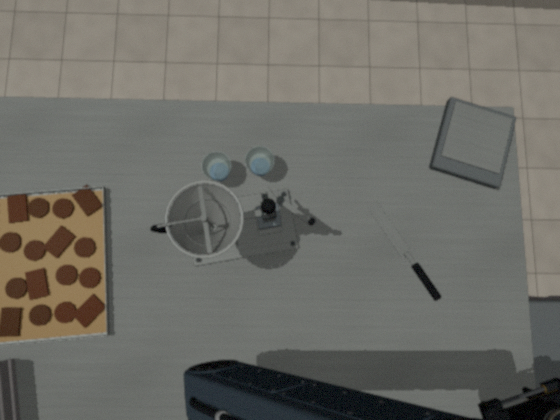

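Side view: knob near (272,176), grip near (242,217), funnel centre (302,135), glasses (342,204) and (320,236). Top view: knob (268,207), grip (312,221), funnel (204,218). Next, 3D points.

Run:
```python
from h import *
for n,rois in(("side",dict(knob=(255,160,290,200),grip=(232,205,252,228))),("top",dict(knob=(255,192,285,225),grip=(300,210,325,232)))):
    c=dict(np.load(f"{n}0.npz"));P=pts(c);g=c["pixels"].max(-1)
    for k,(a,b,d,e) in rois.items():
        m=np.zeros(g.shape,bool);m[b:e,a:d]=(g[b:e,a:d]<45)
        Q=P[m&(c["range_z"]>0)];zt=np.percentile(Q[:,2],90) if len(Q) else 0
        T=Q[(Q[:,2]>zt-.006)&(Q[:,2]<zt+.01)]
        print(n,k,m.sum(),'ztop',zt.round(4),'top mean',T.mean(0).round(4),'med',np.median(Q,0).round(4),'min',Q.min(0).round(3),'max',Q.max(0).round(3))
    # funnel rim & plate
    z=P[...,2]; ok=c["range_z"]>0
    reg=np.zeros(g.shape,bool)
    (reg.__setitem__((slice(95,260),slice(215,345)),True) if n=="side" else reg.__setitem__((slice(170,275),slice(140,340)),True))
    m=reg&ok&(z>.008)&(z<.016)
    (cc,wh,an)=cv2.minAreaRect(P[m][:,:2].astype(np.float32)*1000);print('plate',m.sum(),cc,wh,an)
    hist=np.histogram(z[reg&ok],bins=np.arange(0,.32,.01));print(hist[0])
    big=cv2.resize(c["pixels"][95:260,200:370] if n=="side" else c["pixels"][140:280,140:340],None,fx=3.5,fy=3.5,interpolation=cv2.INTER_CUBIC)
    cv2.imwrite(f"pics/{n}z.png",np.clip(big*1.6,0,255).astype(np.uint8))
```

```text
side knob 92 ztop 0.303 top mean [ 0.5943 -0.0802  0.3014] med [ 0.6003 -0.0856  0.2929] min [ 0.581 -0.096  0.195] max [ 0.61  -0.065  0.307]
side grip 12 ztop 0.1679 top mean [ 0.5796 -0.185   0.1671] med [ 0.5817 -0.1857  0.1575] min [ 0.573 -0.19   0.146] max [ 0.583 -0.181  0.172]
plate 2578 (527.1344604492188, 26.049530029296875) (401.2527160644531, 534.2628173828125) 42.96879577636719
[8165 2517  143  425  207  115  105   92    4    4   52  106  130  389
  233  124  162  128  135  166  213  436  302  331  300  408  634  116
   17   48   88]
top knob 227 ztop 0.3045 top mean [ 0.5928 -0.075   0.3025] med [ 0.5872 -0.0755  0.3011] min [ 0.575 -0.092  0.108] max [ 0.649 -0.06   0.307]
top grip 33 ztop 0.1736 top mean [ 0.577  -0.1801  0.1717] med [ 0.577  -0.1791  0.1718] min [ 0.57  -0.186  0.152] max [ 0.585 -0.173  0.174]
plate 2383 (581.2779541015625, -15.321868896484375) (502.2472839355469, 234.62513732910156) 87.0728988647461
[6799 2182  140  171   61   26   37   38    0    7   36   38   69  419
  255  140  154  217  251  268  322  580  450  504  462  593  867  155
    9   41  131]
```

View pics/sidez.png

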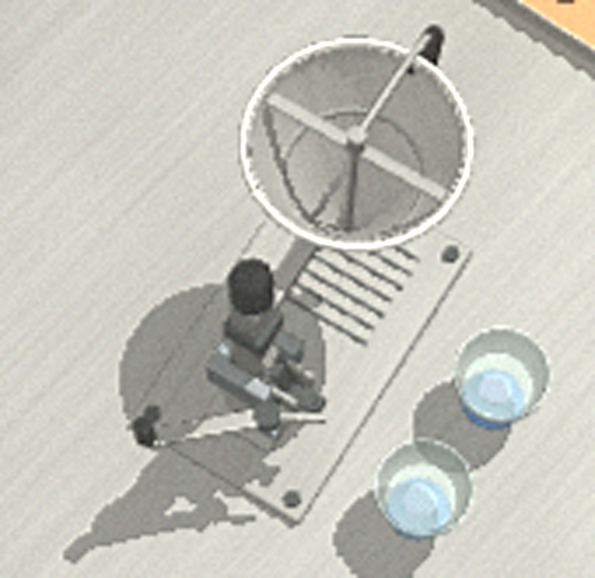

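The crop shows the column and knob at (250,285). The keeper lever runs from its grip at (145,430) to a pivot near (268,415), and the pawl is on the glasses' side at about (290,375). Stand +x therefore faces the glasses.

```bash
cat >> h.py <<'E'
from scipy.spatial.transform import Rotation as R
def togo(p,yaw,o=None):
    """shift (units 40mm) and rotvec from measured pose to a down pose with tool x at yaw"""
    o=o or get_obs();R0=R.from_quat(o["tool_rot"])
    x=np.array([np.cos(yaw),np.sin(yaw),0]);z=np.array([0,0,-1.]);T=R.from_matrix(np.stack([x,np.cross(z,x),z],1))
    return np.round(R0.inv().apply(np.array(p)-o["position"])/.04,3),np.round((R0.inv()*T).as_rotvec(),3)
E
python3 - <<'E'
from h import *
def circ(Q):
    A=np.c_[2*Q,np.ones(len(Q))];s=np.linalg.lstsq(A,(Q**2).sum(1),rcond=None)[0];return s[:2],np.sqrt(s[2]+s[:2]@s[:2])
for n in("side","top"):
    c=dict(np.load(f"{n}0.npz"));P=pts(c);ok=c["range_z"]>0;z=P[...,2]
    xy=P[...,:2];d=np.hypot(xy[...,0]-.592,xy[...,1]+.077)
    m=ok&(z>.258)&(z<.275)&(d<.26)&(d>.03)
    Q=P[m][:,:2];ce,r=circ(Q)
    for _ in range(5):
        e=np.abs(np.hypot(*(Q-ce).T)-r);k=e<np.maximum(.004,np.percentile(e,60));ce,r=circ(Q[k])
    print(n,"rim",ce.round(4),r.round(4),k.sum())
    m=ok&(z>.30)&(d<.03);print("knob top",P[m].mean(0).round(4),(P[m].max(0)-P[m].min(0)).round(3))
    m=ok&(z>.008)&(z<.016)&(d<.25);print('plate',cv2.minAreaRect(P[m][:,:2].astype(np.float32)*1000))
    for a in ("pivot",) if n=="side" else ():
        print(P[208:220,272:284,2].round(3)[::2,::2]);print(P[213,276],P[212,282])
E
```

```text
side rim [0.566 0.061] 0.0815 574
knob top [ 0.5925 -0.0782  0.3033] [0.026 0.03  0.008]
plate ((595.3162841796875, -98.425048828125), (483.2098693847656, 434.4610290527344), 27.64255714416504)
[[0.134 0.142 0.141 0.113 0.125 0.121]
 [0.117 0.138 0.138 0.144 0.104 0.118]
 [0.137 0.145 0.143 0.142 0.02  0.025]
 [0.134 0.138 0.139 0.143 0.135 0.14 ]
 [0.136 0.135 0.144 0.137 0.118 0.013]
 [0.023 0.113 0.118 0.123 0.019 0.011]]
[ 0.63125768 -0.10594882  0.13686461] [ 0.61771818 -0.06704179  0.02526617]
top rim [0.5668 0.0642] 0.0814 856
knob top [ 0.5931 -0.0747  0.3028] [0.027 0.025 0.007]
plate ((593.5306396484375, -95.62513732910156), (299.6910400390625, 428.3246765136719), 60.832027435302734)
```

Run:
```python
from h import *
print(togo([.593,-.0765,.525],1.759))
```

```text
(array([13.598, -9.418, -3.006]), array([-1.000e-03, -2.000e-03, -1.459e+00]))
```

>>> move_arm:
  commands:
    - [[1.2,-0.8,-1.5,0,0,-0.13],[2.4,-1.6,-3.0,0,0,-0.27],[3.7,-2.5,-3.0,0,0,-0.4],[4.9,-3.4,-3.0,0,0,-0.53],[6.1,-4.2,-3.0,0,0,-0.66],[7.3,-5.1,-3.0,0,0,-0.8],[8.6,-5.9,-3.0,0,0,-0.93],[9.8,-6.8,-3.0,0,0,-1.06],[11.0,-7.6,-3.0,0,0,-1.19],[12.3,-8.5,-3.0,0,0,-1.33],[13.6,-9.42,-3.0,0,0,-1.459],[13.6,-9.42,-3.0,0,0,-1.459]]
  claw: -1

```text
time: 1.6
position: [0.5944, -0.0733, 0.524]
tool_rot: [0.636, 0.772, 0.0, -0.001]
ft_force: [0.0, 0.0, -0.3]
grip_width: 0.087
grip_force: 0.0
```

>>> move_arm:
  commands:
    - [[0,0,0,0,0,0],[0,0,0,0,0,0]]

```text
time: 1.85
position: [0.5923, -0.0776, 0.5245]
tool_rot: [0.638, 0.77, -0.001, -0.0]
ft_force: [-0.4, -1.0, 0.1]
grip_width: 0.0867
grip_force: 0.0
```

Run:
```python
from h import *
print(togo([.593,-.0765,.447],1.759)); c=cam("wrist");cv2.imwrite("pics/w1.png",c["pixels"]);np.savez("w1.npz",**c)
P=c["camera_matrix"];print(np.round(P,1).tolist(),np.round(c["extrinsics"],3).tolist())
c=cam("top");P=pts(c);g=c["pixels"].max(-1)
```

```text
(array([0.026, 0.024, 1.938]), array([-0.001,  0.   , -0.002]))
[[325.2, 0.0, 274.5], [0.0, 325.2, 207.9], [0.0, 0.0, 1.0]] [[0.983, 0.186, -0.003, -0.566], [-0.178, 0.937, -0.302, 0.252], [-0.053, 0.297, 0.953, -0.451], [0.0, 0.0, 0.0, 1.0]]
```

View pics/w1.png

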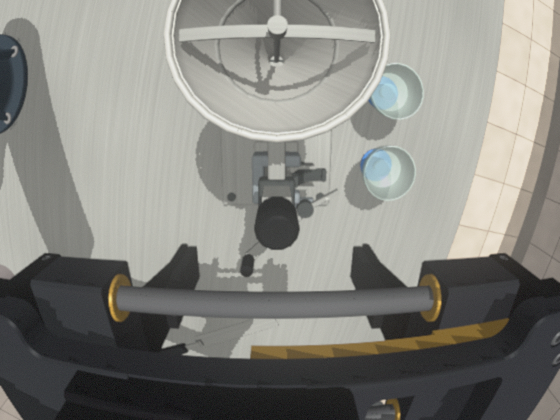

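The wrist view shows the knob at (277,222), midway between the open fingertips at (185,260) and (362,260). The glasses at (395,92) and (388,172) are clear. Descending.

>>> move_arm:
  commands:
    - [[0.03,0.02,0.35,0,0,0],[0.03,0.02,0.7,0,0,0],[0.03,0.02,1.05,0,0,0],[0.03,0.02,1.4,0,0,0],[0.03,0.02,1.7,0,0,0],[0.03,0.02,1.94,0,0,0],[0.03,0.02,1.94,0,0,0],[0.03,0.02,1.94,0,0,0]]

```text
time: 2.95
position: [0.5938, -0.0751, 0.4475]
tool_rot: [0.638, 0.77, 0.0, 0.0]
ft_force: [0.2, -0.5, 0.0]
grip_width: 0.0872
grip_force: 0.0
```

>>> move_arm:
  commands:
    - [[0,0,0,0,0,0],[0,0,0,0,0,0],[0,0,0,0,0,0],[0,0,0,0,0,0],[0,0,0,0,0,0],[0,0,0,0,0,0],[0,0,0,0,0,0],[0,0,0,0,0,0]]
  claw: 1
  squeeze: 35

```text
time: 3.95
position: [0.5933, -0.0752, 0.4471]
tool_rot: [0.638, 0.77, -0.001, -0.001]
ft_force: [-2.2, -1.0, 1.8]
grip_width: 0.0309
grip_force: 35.0
```

Knob gripped (31 mm). Lifting in 1 mm steps while watching the force.

>>> move_arm:
  commands:
    - [[0,0,-0.025,0,0,0],[0,0,-0.05,0,0,0],[0,0,-0.05,0,0,0]]

```text
time: 4.32
position: [0.5934, -0.0753, 0.4477]
tool_rot: [0.638, 0.77, -0.001, -0.001]
ft_force: [-0.6, -1.4, -8.5]
grip_width: 0.0312
grip_force: 34.9
```

>>> move_arm:
  commands:
    - [[0,0,-0.025,0,0,0],[0,0,-0.05,0,0,0],[0,0,-0.05,0,0,0]]

```text
time: 4.7
position: [0.5933, -0.0752, 0.4509]
tool_rot: [0.638, 0.77, -0.001, -0.001]
ft_force: [-2.2, -3.3, -9.3]
grip_width: 0.0312
grip_force: 34.9
```

>>> move_arm:
  commands:
    - [[0,0,-0.025,0,0,0],[0,0,-0.025,0,0,0]]

```text
time: 4.95
position: [0.5933, -0.0752, 0.4513]
tool_rot: [0.638, 0.77, -0.001, -0.001]
ft_force: [-2.0, -3.5, -14.7]
grip_width: 0.0319
grip_force: 34.9
```

>>> move_arm:
  commands:
    - [[0,0,-0.025,0,0,0],[0,0,-0.025,0,0,0]]

```text
time: 5.2
position: [0.5933, -0.0752, 0.4526]
tool_rot: [0.638, 0.77, -0.001, -0.001]
ft_force: [-2.2, -4.4, -14.6]
grip_width: 0.0311
grip_force: 34.9
```

>>> move_arm:
  commands:
    - [[0,0,-0.025,0,0,0],[0,0,-0.025,0,0,0]]

```text
time: 5.45
position: [0.5933, -0.0752, 0.454]
tool_rot: [0.638, 0.77, -0.001, -0.001]
ft_force: [-2.9, -3.6, -14.3]
grip_width: 0.0313
grip_force: 34.9
```

>>> move_arm:
  commands:
    - [[0,0,-0.025,0,0,0],[0,0,-0.025,0,0,0]]

```text
time: 5.7
position: [0.5933, -0.0752, 0.4552]
tool_rot: [0.638, 0.77, -0.001, -0.001]
ft_force: [-3.7, -4.0, -14.4]
grip_width: 0.0314
grip_force: 34.9
```

>>> move_arm:
  commands:
    - [[0,0,-0.025,0,0,0],[0,0,-0.025,0,0,0]]

```text
time: 5.95
position: [0.5932, -0.0751, 0.4562]
tool_rot: [0.638, 0.77, -0.001, -0.0]
ft_force: [-2.9, -4.0, -14.7]
grip_width: 0.0313
grip_force: 34.9
```

>>> move_arm:
  commands:
    - [[0,0,-0.025,0,0,0],[0,0,-0.025,0,0,0]]

```text
time: 6.2
position: [0.5932, -0.0751, 0.4582]
tool_rot: [0.638, 0.77, -0.0, -0.0]
ft_force: [-5.1, -3.6, -9.6]
grip_width: 0.0312
grip_force: 34.9
```

>>> move_arm:
  commands:
    - [[0,0,-0.025,0,0,0],[0,0,-0.025,0,0,0]]

```text
time: 6.45
position: [0.5931, -0.0751, 0.4595]
tool_rot: [0.638, 0.77, -0.0, -0.0]
ft_force: [-4.9, -4.1, -8.8]
grip_width: 0.0307
grip_force: 35.0
```

>>> move_arm:
  commands:
    - [[0,0,-0.025,0,0,0],[0,0,-0.025,0,0,0]]

```text
time: 6.7
position: [0.5931, -0.0751, 0.4605]
tool_rot: [0.638, 0.77, -0.0, -0.0]
ft_force: [-5.3, -3.1, -8.5]
grip_width: 0.0315
grip_force: 35.0
```

>>> move_arm:
  commands:
    - [[0,0,-0.025,0,0,0],[0,0,-0.025,0,0,0]]

```text
time: 6.95
position: [0.5931, -0.0751, 0.4616]
tool_rot: [0.638, 0.77, -0.0, -0.0]
ft_force: [-5.6, -2.8, -8.3]
grip_width: 0.0314
grip_force: 35.0
```

>>> move_arm:
  commands:
    - [[0,0,-0.025,0,0,0],[0,0,-0.025,0,0,0]]

```text
time: 7.2
position: [0.5931, -0.075, 0.4625]
tool_rot: [0.638, 0.77, -0.0, -0.0]
ft_force: [-4.6, -4.2, -8.2]
grip_width: 0.0313
grip_force: 35.0
```

First click at z≈0.4575. The earliest the third could come is 0.4735, so the next 9 steps are safe.

>>> move_arm:
  commands:
    - [[0,0,-0.025,0,0,0],[0,0,-0.025,0,0,0]]

```text
time: 7.45
position: [0.5932, -0.0751, 0.463]
tool_rot: [0.638, 0.77, -0.0, -0.0]
ft_force: [-4.2, -3.6, -10.9]
grip_width: 0.0312
grip_force: 34.9
```

>>> move_arm:
  commands:
    - [[0,0,-0.025,0,0,0],[0,0,-0.025,0,0,0]]

```text
time: 7.7
position: [0.5932, -0.0752, 0.4634]
tool_rot: [0.638, 0.77, -0.0, -0.0]
ft_force: [-4.5, -3.7, -11.9]
grip_width: 0.0309
grip_force: 34.9
```

>>> move_arm:
  commands:
    - [[0,0,-0.025,0,0,0],[0,0,-0.025,0,0,0]]

```text
time: 7.95
position: [0.5932, -0.0751, 0.4642]
tool_rot: [0.638, 0.77, -0.0, -0.0]
ft_force: [-3.6, -4.7, -13.9]
grip_width: 0.031
grip_force: 34.9
```

>>> move_arm:
  commands:
    - [[0,0,-0.025,0,0,0],[0,0,-0.025,0,0,0]]

```text
time: 8.2
position: [0.5933, -0.0752, 0.4651]
tool_rot: [0.638, 0.77, -0.001, -0.001]
ft_force: [-2.7, -3.7, -13.9]
grip_width: 0.0314
grip_force: 34.9
```

>>> move_arm:
  commands:
    - [[0,0,-0.025,0,0,0],[0,0,-0.025,0,0,0]]

```text
time: 8.45
position: [0.5932, -0.0752, 0.4661]
tool_rot: [0.638, 0.77, -0.001, -0.001]
ft_force: [-2.9, -3.5, -13.5]
grip_width: 0.0311
grip_force: 34.9
```

>>> move_arm:
  commands:
    - [[0,0,-0.025,0,0,0],[0,0,-0.025,0,0,0]]

```text
time: 8.7
position: [0.5932, -0.0751, 0.4672]
tool_rot: [0.638, 0.77, -0.001, -0.001]
ft_force: [-2.4, -4.0, -13.6]
grip_width: 0.0314
grip_force: 34.9
```

>>> move_arm:
  commands:
    - [[0,0,-0.025,0,0,0],[0,0,-0.025,0,0,0]]

```text
time: 8.95
position: [0.5932, -0.0751, 0.4682]
tool_rot: [0.638, 0.77, -0.001, -0.0]
ft_force: [-3.9, -3.6, -14.4]
grip_width: 0.0313
grip_force: 34.9
```

>>> move_arm:
  commands:
    - [[0,0,-0.025,0,0,0],[0,0,-0.025,0,0,0]]

```text
time: 9.2
position: [0.5932, -0.0751, 0.4702]
tool_rot: [0.638, 0.77, -0.0, -0.0]
ft_force: [-4.2, -3.1, -9.1]
grip_width: 0.0312
grip_force: 35.0
```

>>> move_arm:
  commands:
    - [[0,0,-0.025,0,0,0],[0,0,-0.025,0,0,0]]

```text
time: 9.45
position: [0.5931, -0.0751, 0.4715]
tool_rot: [0.638, 0.77, -0.0, -0.0]
ft_force: [-4.5, -3.6, -9.5]
grip_width: 0.0311
grip_force: 35.0
```

Second click at z≈0.469. The third is expected between 0.477 and 0.481.

>>> move_arm:
  commands:
    - [[0,0,-0.025,0,0,0],[0,0,-0.05,0,0,0],[0,0,-0.075,0,0,0],[0,0,-0.075,0,0,0]]

```text
time: 9.95
position: [0.5931, -0.0751, 0.4746]
tool_rot: [0.638, 0.77, -0.0, 0.0]
ft_force: [-4.3, -3.4, -8.4]
grip_width: 0.0312
grip_force: 35.0
```

>>> move_arm:
  commands:
    - [[0,0,-0.025,0,0,0],[0,0,-0.025,0,0,0]]

```text
time: 10.2
position: [0.5931, -0.0751, 0.475]
tool_rot: [0.638, 0.77, -0.0, -0.0]
ft_force: [-5.5, -3.6, -10.7]
grip_width: 0.0311
grip_force: 34.9
```

>>> move_arm:
  commands:
    - [[0,0,-0.025,0,0,0],[0,0,-0.025,0,0,0]]

```text
time: 10.45
position: [0.5932, -0.0751, 0.4754]
tool_rot: [0.638, 0.77, -0.0, -0.0]
ft_force: [-4.9, -4.5, -14.0]
grip_width: 0.0313
grip_force: 34.9
```

>>> move_arm:
  commands:
    - [[0,0,-0.025,0,0,0],[0,0,-0.025,0,0,0]]

```text
time: 10.7
position: [0.5932, -0.0751, 0.4761]
tool_rot: [0.638, 0.77, -0.0, -0.0]
ft_force: [-3.0, -3.5, -14.0]
grip_width: 0.0313
grip_force: 34.9
```

>>> move_arm:
  commands:
    - [[0,0,-0.025,0,0,0],[0,0,-0.025,0,0,0]]

```text
time: 10.95
position: [0.5933, -0.0751, 0.4771]
tool_rot: [0.638, 0.77, -0.0, -0.0]
ft_force: [-3.9, -4.7, -14.3]
grip_width: 0.0314
grip_force: 34.9
```

>>> move_arm:
  commands:
    - [[0,0,-0.025,0,0,0],[0,0,-0.025,0,0,0]]

```text
time: 11.2
position: [0.5932, -0.0751, 0.4781]
tool_rot: [0.638, 0.77, -0.001, -0.001]
ft_force: [-3.2, -3.2, -14.4]
grip_width: 0.0314
grip_force: 34.9
```

>>> move_arm:
  commands:
    - [[0,0,-0.025,0,0,0],[0,0,-0.025,0,0,0]]

```text
time: 11.45
position: [0.5932, -0.0751, 0.4791]
tool_rot: [0.638, 0.77, -0.001, -0.001]
ft_force: [-3.1, -4.0, -14.8]
grip_width: 0.0315
grip_force: 34.9
```

>>> move_arm:
  commands:
    - [[0,0,-0.02,0,0,0],[0,0,-0.02,0,0,0]]

```text
time: 11.7
position: [0.5932, -0.0751, 0.4799]
tool_rot: [0.638, 0.77, -0.0, -0.0]
ft_force: [-3.1, -3.3, -14.6]
grip_width: 0.031
grip_force: 34.9
```

>>> move_arm:
  commands:
    - [[0,0,-0.02,0,0,0],[0,0,-0.02,0,0,0]]

```text
time: 11.95
position: [0.5932, -0.0751, 0.4816]
tool_rot: [0.638, 0.77, -0.0, -0.0]
ft_force: [-4.1, -3.5, -8.2]
grip_width: 0.0314
grip_force: 35.0
```

Third click: the force dropped to 8 N. Lowering gently.

>>> move_arm:
  commands:
    - [[0,0,0.0125,0,0,0],[0,0,0.025,0,0,0],[0,0,0.0375,0,0,0],[0,0,0.0375,0,0,0]]

```text
time: 12.45
position: [0.5931, -0.0751, 0.4808]
tool_rot: [0.638, 0.77, -0.0, 0.0]
ft_force: [-4.5, -3.8, -7.8]
grip_width: 0.0313
grip_force: 35.0
```

>>> move_arm:
  commands:
    - [[0,0,0.0125,0,0,0],[0,0,0.0125,0,0,0]]

```text
time: 12.7
position: [0.5931, -0.075, 0.4804]
tool_rot: [0.638, 0.77, -0.0, 0.0]
ft_force: [-5.5, -3.2, -8.4]
grip_width: 0.0315
grip_force: 35.0
```

>>> move_arm:
  commands:
    - [[0,0,0.0125,0,0,0],[0,0,0.0125,0,0,0]]

```text
time: 12.95
position: [0.5931, -0.075, 0.4799]
tool_rot: [0.638, 0.77, -0.0, 0.0]
ft_force: [-4.9, -4.0, -7.3]
grip_width: 0.031
grip_force: 35.0
```

>>> move_arm:
  commands:
    - [[0,0,0.0125,0,0,0],[0,0,0.0125,0,0,0]]

```text
time: 13.2
position: [0.5931, -0.0751, 0.4794]
tool_rot: [0.638, 0.77, -0.0, 0.0]
ft_force: [-5.9, -4.0, -7.6]
grip_width: 0.0313
grip_force: 35.0
```

>>> move_arm:
  commands:
    - [[0,0,0.0125,0,0,0],[0,0,0.0125,0,0,0]]

```text
time: 13.45
position: [0.593, -0.075, 0.4792]
tool_rot: [0.638, 0.77, -0.0, 0.0]
ft_force: [-5.7, -3.1, -6.2]
grip_width: 0.0311
grip_force: 35.0
```

>>> move_arm:
  commands:
    - [[0,0,0.0125,0,0,0],[0,0,0.0125,0,0,0]]

```text
time: 13.7
position: [0.593, -0.075, 0.4792]
tool_rot: [0.638, 0.77, -0.0, 0.0]
ft_force: [-6.4, -2.6, -5.3]
grip_width: 0.0313
grip_force: 35.0
```

Position has stopped at 0.4792 and the weight is transferring to the pawl.

>>> move_arm:
  commands:
    - [[0,0,0.0125,0,0,0],[0,0,0.0125,0,0,0]]

```text
time: 13.95
position: [0.5929, -0.075, 0.4792]
tool_rot: [0.638, 0.77, -0.0, 0.001]
ft_force: [-7.6, -3.1, -3.0]
grip_width: 0.0313
grip_force: 35.0
```

>>> move_arm:
  commands:
    - [[0,0,0.0125,0,0,0],[0,0,0.0125,0,0,0],[0,0,0.0125,0,0,0]]

```text
time: 14.32
position: [0.5929, -0.075, 0.4791]
tool_rot: [0.637, 0.77, -0.0, 0.001]
ft_force: [-7.3, -3.0, -0.8]
grip_width: 0.031
grip_force: 35.0
```

>>> move_arm:
  commands:
    - [[0,0,0,0,0,0],[0,0,0,0,0,0],[0,0,0,0,0,0],[0,0,0,0,0,0],[0,0,0,0,0,0]]
  claw: -1

```text
time: 14.95
position: [0.5938, -0.075, 0.4761]
tool_rot: [0.638, 0.77, 0.0, 0.0]
ft_force: [0.3, 0.1, -0.6]
grip_width: 0.0736
grip_force: 0.0
```

>>> move_arm:
  commands:
    - [[0,0,-0.5,0,0,0],[0,0,-1.2,0,0,0],[0,0,-2.0,0,0,0],[0,0,-2.0,0,0,0],[0,0,-2.0,0,0,0]]

```text
time: 15.58
position: [0.5934, -0.075, 0.5548]
tool_rot: [0.638, 0.77, -0.0, -0.001]
ft_force: [-0.0, -0.6, -0.8]
grip_width: 0.0869
grip_force: 0.0
```

```bash
cat > m.py <<'E'
from h import *
c=cam("top");P=pts(c);ok=c["range_z"]>0;g=c["pixels"].max(-1);z=P[...,2]
d=np.hypot(P[...,0]-.593,P[...,1]+.0765)
m=ok&(g<60)&(z>.146)&(z<.18)&(d>.06)&(d<.22)&(P[...,1]<-.12)
print("grip",m.sum(),P[m].mean(0).round(4),np.ptp(P[m],axis=0).round(3))
w=cam("wrist");K=w["camera_matrix"];E=w["extrinsics"];cv2.imwrite("pics/w_%.2f.png"%get_obs()["time"],w["pixels"])
print("wrist t",get_obs()["time"])
def wproj(X):
    p=E[:3,:3]@X+E[:3,3];v=np.array([p[0],-p[1],-p[2]]);t=np.arctan2(np.hypot(v[0],v[1]),v[2]);return (K[:2,2]+K[0,0]*t*v[:2]/np.hypot(v[0],v[1])).round(1)
for X in([.578,-.1825,.172],[.593,-.0765,.336],[.631,-.106,.14],[.680,-.188,.172]):print(X,wproj(np.array(X)))
E
python3 m.py; python3 -c "
from h import *
print(get_obs()['position'],togo([.578,-.1825,.52],1.759),togo([.578,-.1825,.324],1.759))"; ls pics
```

```text
grip 37 [ 0.5772 -0.1795  0.1696] [0.015 0.014 0.024]
wrist t 15.675
[0.578, -0.1825, 0.172] [247.1 261.8]
[0.593, -0.0765, 0.336] [274.2 238. ]
[0.631, -0.106, 0.14] [300.  204.3]
[0.68, -0.188, 0.172] [325.1 278.5]
[ 0.59344181 -0.07506592  0.55404273] (array([-2.568, -0.879,  0.849]), array([-0.003, -0.002, -0.   ])) (array([-2.576, -0.865,  5.749]), array([-0.003, -0.002, -0.   ]))
side0.png
sidez.png
top0.png
topz.png
w1.png
w_15.68.png
```

View pics/w_15.68.png

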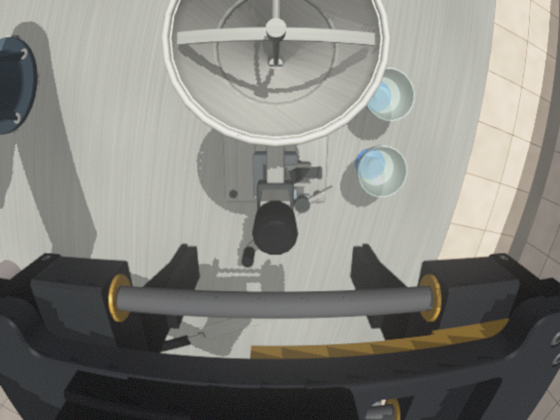

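The grip is at (248,257) and the pivot disc at (302,203), both near their predicted pixels. The funnel is up and still. The wrist camera sits about 80 mm on the tool's +x side and could meet the raised knob, so I'll approach the grip with a half turn.

>>> move_arm:
  commands:
    - [[-1.3,-0.4,0,0,0,0],[-2.55,-0.88,0,0,0,0],[-2.55,-0.88,0,0,0,0.17],[-2.55,-0.88,0,0,0,0.34],[-2.55,-0.88,0,0,0,0.51],[-2.55,-0.88,0,0,0,0.68],[-2.55,-0.88,0,0,0,0.85],[-2.55,-0.88,0,0,0,1.02],[-2.55,-0.88,0,0,0,1.19],[-2.55,-0.88,0,0,0,1.36],[-2.55,-0.88,0,0,0,1.53],[-2.55,-0.88,0,0,0,1.6]]

```text
time: 17.18
position: [0.5781, -0.1819, 0.5541]
tool_rot: [0.997, 0.078, -0.001, -0.001]
ft_force: [0.3, -0.2, 0.4]
grip_width: 0.0867
grip_force: 0.0
```

>>> move_arm:
  commands:
    - [[0,0,0,0,0,0.17],[0,0,0,0,0,0.34],[0,0,0,0,0,0.51],[0,0,0,0,0,0.68],[0,0,0,0,0,0.85],[0,0,0,0,0,1.02],[0,0,0,0,0,1.19],[0,0,0,0,0,1.36],[0,0,0,0,0,1.54],[0,0,0,0,0,1.54],[0,0,0,0,0,1.54]]

```text
time: 18.55
position: [0.5781, -0.1819, 0.555]
tool_rot: [0.772, -0.636, -0.001, 0.0]
ft_force: [-0.2, -0.2, 0.2]
grip_width: 0.0869
grip_force: 0.0
```

```bash
python3 -c "
from h import *
o=get_obs();print(o['position'],o['q'],togo([.577,-.181,.323],1.759-np.pi,o))"
```

```text
[ 0.57813147 -0.18190852  0.5549966 ] [-4.89037787e-01  3.72695402e-01  1.27426770e+00  5.30018926e-05
  1.49598054e+00  2.46039117e+00] (array([-0.023,  0.018,  5.8  ]), array([0.001, 0.001, 0.004]))
```

>>> move_arm:
  commands:
    - [[0,0,1.0,0,0,0],[0,0,2.2,0,0,0],[0,0,3.4,0,0,0],[0,0,4.3,0,0,0],[-0.02,0.02,4.8,0,0,0],[-0.02,0.02,5.2,0,0,0],[-0.02,0.02,5.5,0,0,0],[-0.02,0.02,5.65,0,0,0],[-0.02,0.02,5.77,0,0,0],[-0.02,0.02,5.77,0,0,0],[-0.02,0.02,5.77,0,0,0]]

```text
time: 19.92
position: [0.5773, -0.1813, 0.3255]
tool_rot: [0.771, -0.637, 0.001, -0.0]
ft_force: [0.0, -0.3, 0.2]
grip_width: 0.087
grip_force: 0.0
```

Run:
```python
from h import *
c=cam("side");cv2.imwrite("pics/s2.png",np.clip(cv2.resize(c["pixels"][95:260,180:370],None,fx=3.5,fy=3.5,interpolation=cv2.INTER_CUBIC)*1.6,0,255).astype(np.uint8))
c=cam("wrist");cv2.imwrite("pics/w3.png",c["pixels"]);print(get_obs()["position"])
```

```text
[ 0.57729916 -0.18130219  0.32543182]
```

View pics/w3.png

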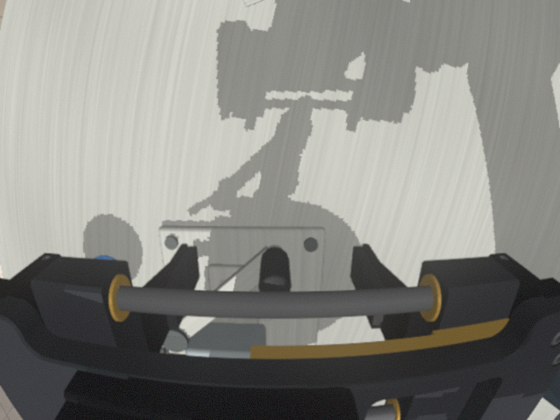

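The grip is at (275,268), between the open fingers and upright. Pinching lightly.

>>> move_arm:
  commands:
    - [[0,0,0,0,0,0],[0,0,0,0,0,0],[0,0,0,0,0,0],[0,0,0,0,0,0],[0,0,0,0,0,0],[0,0,0,0,0,0],[0,0,0,0,0,0],[0,0,0,0,0,0],[0,0,0,0,0,0]]
  claw: 1
  squeeze: 10

```text
time: 21.15
position: [0.5773, -0.1812, 0.325]
tool_rot: [0.771, -0.637, 0.0, -0.0]
ft_force: [0.9, 0.0, 0.3]
grip_width: 0.0153
grip_force: 10.0
```

Run:
```python
from h import *
print(get_obs())
a0=222.9
for a in (226,229,232,235,238,241,244,247,250,253,256,259,262,265,268,271,274,277,280,283,286,288,290,292):
    f=lambda t:95/40*np.array([np.cos(np.radians(t)),np.sin(np.radians(t))])
    d=f(a)-f(a0);print(a,np.round([-d[1],-d[0]],2))
```

```text
{'time': 21.15, 'q': array([-4.88688095e-01,  5.98880537e-01,  1.55778316e+00,  4.10914014e-04,
        9.84575504e-01,  2.46312300e+00]), 'joint_velocities': array([-9.20249530e-05,  1.42878815e-03, -1.34450045e-04, -3.89706370e-04,
       -1.40638325e-04,  1.78181913e-03]), 'joint_torque': array([-4.91256416e-01, -4.43215907e+01, -1.45549840e+01, -2.21496695e-01,
        3.82685254e-02,  1.84591336e-02]), 'position': array([ 0.57730799, -0.18119428,  0.32495519]), 'tool_rot': array([ 7.70850544e-01, -6.37015995e-01,  1.38827770e-04, -2.03124459e-04]), 'ft_force': array([0.87760429, 0.01942681, 0.26888924]), 'moment': array([ 0.22186741, -0.11318944,  0.02291182]), 'grip_force': 10.000142818316817, 'grip_width': 0.015317069778828532}
226 [ 0.09 -0.09]
229 [ 0.18 -0.18]
232 [ 0.25 -0.28]
235 [ 0.33 -0.38]
238 [ 0.4  -0.48]
241 [ 0.46 -0.59]
244 [ 0.52 -0.7 ]
247 [ 0.57 -0.81]
250 [ 0.62 -0.93]
253 [ 0.65 -1.05]
256 [ 0.69 -1.17]
259 [ 0.71 -1.29]
262 [ 0.74 -1.41]
265 [ 0.75 -1.53]
268 [ 0.76 -1.66]
271 [ 0.76 -1.78]
274 [ 0.75 -1.91]
277 [ 0.74 -2.03]
280 [ 0.72 -2.15]
283 [ 0.7  -2.27]
286 [ 0.67 -2.39]
288 [ 0.64 -2.47]
290 [ 0.62 -2.55]
292 [ 0.59 -2.63]
```

>>> move_arm:
  commands:
    - [[0.05,-0.04,0,0,0,0],[0.09,-0.09,0,0,0,0],[0.14,-0.13,0,0,0,0],[0.18,-0.18,0,0,0,0],[0.22,-0.23,0,0,0,0],[0.25,-0.28,0,0,0,0],[0.29,-0.33,0,0,0,0],[0.33,-0.38,0,0,0,0],[0.4,-0.48,0,0,0,0],[0.46,-0.59,0,0,0,0]]

```text
time: 22.4
position: [0.6037, -0.1961, 0.325]
tool_rot: [0.771, -0.637, 0.001, 0.001]
ft_force: [-4.3, -5.4, 1.5]
grip_width: 0.0159
grip_force: 10.0
```

>>> move_arm:
  commands:
    - [[0.09,-0.11,0,0,0,0],[0.14,-0.22,0,0,0,0],[0.19,-0.34,0,0,0,0],[0.22,-0.46,0,0,0,0],[0.26,-0.58,0,0,0,0],[0.28,-0.7,0,0,0,0],[0.31,-0.82,0,0,0,0],[0.32,-0.94,0,0,0,0],[0.33,-1.07,0,0,0,0]]

```text
time: 23.52
position: [0.6488, -0.2005, 0.325]
tool_rot: [0.771, -0.637, 0.001, 0.0]
ft_force: [-2.6, -4.1, 0.6]
grip_width: 0.0153
grip_force: 10.0
```

>>> move_arm:
  commands:
    - [[0.02,-0.12,0,0,0,0],[0.01,-0.25,0,0,0,0],[0,-0.37,0,0,0,0],[-0.02,-0.49,0,0,0,0],[-0.04,-0.61,0,0,0,0]]

```text
time: 24.15
position: [0.6723, -0.1934, 0.325]
tool_rot: [0.771, -0.637, 0.0, -0.0]
ft_force: [-1.7, -3.1, 1.2]
grip_width: 0.0156
grip_force: 10.0
```

>>> move_arm:
  commands:
    - [[-0.02,-0.06,0,0,0,0],[-0.03,-0.12,0,0,0,0],[-0.03,-0.12,0,0,0,0]]

```text
time: 24.52
position: [0.6768, -0.1913, 0.325]
tool_rot: [0.771, -0.637, 0.0, -0.0]
ft_force: [-2.2, -2.1, 0.2]
grip_width: 0.0155
grip_force: 10.0
```

>>> move_arm:
  commands:
    - [[-0.02,-0.04,0,0,0,0],[-0.03,-0.08,0,0,0,0],[-0.03,-0.08,0,0,0,0]]

```text
time: 24.9
position: [0.6795, -0.1897, 0.325]
tool_rot: [0.771, -0.637, 0.0, -0.0]
ft_force: [-2.0, -3.3, 0.7]
grip_width: 0.0157
grip_force: 10.0
```

Nearing the stop, so smaller steps until the force rises.

>>> move_arm:
  commands:
    - [[-0.01,-0.04,0,0,0,0],[-0.02,-0.08,0,0,0,0],[-0.02,-0.08,0,0,0,0]]

```text
time: 25.28
position: [0.6824, -0.1884, 0.325]
tool_rot: [0.771, -0.637, -0.0, 0.0]
ft_force: [-2.7, -3.2, 2.5]
grip_width: 0.0156
grip_force: 10.0
```

>>> move_arm:
  commands:
    - [[-0.02,-0.04,0,0,0,0],[-0.02,-0.04,0,0,0,0]]

```text
time: 25.52
position: [0.6829, -0.1881, 0.3249]
tool_rot: [0.771, -0.637, -0.001, 0.002]
ft_force: [-6.3, -5.4, 3.5]
grip_width: 0.0157
grip_force: 10.0
```

>>> move_arm:
  commands:
    - [[-0.01,-0.04,0,0,0,0],[-0.01,-0.04,0,0,0,0]]

```text
time: 25.78
position: [0.6836, -0.1879, 0.3249]
tool_rot: [0.771, -0.637, -0.002, 0.003]
ft_force: [-9.0, -6.7, 4.0]
grip_width: 0.0156
grip_force: 10.0
```

The force rose to 9 N with little motion, so the stop is reached. One more small push, relax, release and rise.

>>> move_arm:
  commands:
    - [[-0.01,-0.03,0,0,0,0],[-0.01,-0.03,0,0,0,0],[-0.01,-0.03,0,0,0,0]]

```text
time: 26.15
position: [0.684, -0.1878, 0.3248]
tool_rot: [0.771, -0.637, -0.003, 0.004]
ft_force: [-11.2, -7.8, 5.7]
grip_width: 0.0156
grip_force: 10.0
```

>>> move_arm:
  commands:
    - [[0.02,0.05,0,0,0,0],[0.02,0.05,0,0,0,0],[0.02,0.05,0,0,0,0]]

```text
time: 26.52
position: [0.6833, -0.1881, 0.3249]
tool_rot: [0.771, -0.637, -0.001, 0.002]
ft_force: [-7.3, -6.2, 3.8]
grip_width: 0.0157
grip_force: 10.0
```

>>> move_arm:
  commands:
    - [[0,0,0,0,0,0],[0,0,0,0,0,0],[0,0,0,0,0,0],[0,0,0,0,0,0],[0,0,0,0,0,0]]
  claw: -0.2

```text
time: 27.15
position: [0.6848, -0.1868, 0.3249]
tool_rot: [0.771, -0.637, -0.0, -0.0]
ft_force: [-0.0, -0.0, -0.3]
grip_width: 0.0509
grip_force: 0.0
```

>>> move_arm:
  commands:
    - [[0,0,-0.5,0,0,0],[0,0,-1.5,0,0,0],[0,0,-2.8,0,0,0],[0,0,-4.2,0,0,0],[0,0,-5.5,0,0,0],[1.3,0,-5.5,0,0,0],[2.6,0,-5.5,0,0,0],[3.9,0,-5.5,0,0,0],[4.5,0,-5.5,0,0,0],[4.5,0,-5.5,0,0,0]]

```text
time: 28.4
position: [0.7179, -0.3661, 0.5453]
tool_rot: [0.77, -0.638, 0.0, 0.0]
ft_force: [-0.1, 0.1, 0.5]
grip_width: 0.052
grip_force: 0.0
```

Run:
```python
from h import *
for n in("top","side"):
    c=cam(n);P=pts(c);ok=c["range_z"]>0;g=c["pixels"].max(-1);z=P[...,2]
    d=np.hypot(P[...,0]-.683,P[...,1]+.187)
    m=ok&(g<60)&(z>.15)&(z<.18)&(d<.04);G=P[m].mean(0);v=G[:2]-[.632,-.106]
    print(n,"grip",m.sum(),G.round(4),"stand angle",np.degrees(np.arctan2(v[1],v[0]))%360-10.8,np.hypot(*v))
    m=ok&(z>.325)&(z<.345)&(np.hypot(P[...,0]-.593,P[...,1]+.0765)<.03);print("knob top",m.sum(),P[m].mean(0).round(4),np.percentile(P[m][:,2],95))
cv2.imwrite("pics/s4.png",np.clip(cv2.resize(c["pixels"][95:300,100:370],None,fx=2.8,fy=2.8,interpolation=cv2.INTER_CUBIC)*1.6,0,255).astype(np.uint8))
```

```text
top grip 23 [ 0.6798 -0.1846  0.1709] stand angle 290.5364021263826 0.09199629115031435
knob top 180 [ 0.5922 -0.075   0.3333] 0.337144983320262
side grip 31 [ 0.6818 -0.1903  0.1686] stand angle 289.76082405238907 0.09793303623793465
knob top 131 [ 0.5929 -0.0792  0.3336] 0.3380208463946466
```

View pics/s4.png

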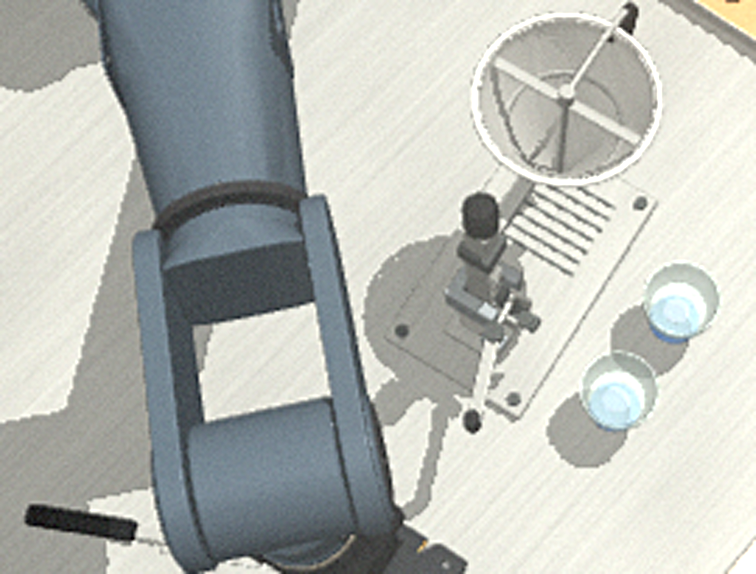

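The picture shows the lever at its stop, with the grip at (472,420) and about 290° in the stand frame. The column is holding about 31 mm higher, and the glasses and knife are where they were. Handing in.

```bash
python3 -c "
from rig import *
print(hand_in())"
```

```text
the job is handed in; nothing more can be done
None
```

I raised the funnel three clicks (about 31 mm), let it down gently onto the pawl and released it, swung the keeper lever to its stop, didn't touch the glasses or the palette knife, and handed the job in at about 28 s; no verdict came back.

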